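# Cover the clean pots for the night

## Robot

A 7-joint arm with a two-finger parallel gripper is mounted at the origin on the work surface. World frame = base frame: x ahead of the robot, y to its left, z up, the work surface at z = 0. Lengths are in m, angles in rad, forces in N, time in s.
With the tool pointing down it reaches from about 0.35 to 0.9 m from the base axis. Payload 19.9 kg.
Tool frame: the origin (TCP) lies at the very end of the fingers, on their centre line; the grasp point (between the pads) lies 19 mm behind it; z points along the fingers, y is the line along which they close (so a half turn about z gives the same grasp; the last joint's range is limited). The gripper opens to 85 mm and grips with 20 to 120 N. Pads are 22 mm wide; open, the fingers measure 114 mm over their backs; the gripper's body (76 mm by 85 mm) begins 54 mm behind the grasp point. The pads swing forward as they close: fully open they stand 13 mm farther back than shut.
Start: joints at [-1.224, 0.417, -0.01, 1.614, 0.005, 1.111, -0.053], TCP at [0.236, 0.579, 0.231] pointing down, gripper open.
Joint ranges: [-2.81, 2.81], [-0.39, 2.02], [-1.27, 1.25], [0.06, 2.57], [-1.19, 4.33], [0.19, 2], [-2.82, 2.82]. Speed limits (rad/s): [1.89, 1.89, 2.39, 2.39, 3.01, 3.01, 3.01].

## Interface

Orientations are given as a unit quaternion [x, y, z, w].
In Python, from workcell import arm, imaging gives the robot as it stands.
- The arm moves only by the tool play_rows, never from a script. Its argument "commands" is a list of rows, each a list of 7 numbers: the shift along the tool's x, y, z in m, then the turn, a rotation vector about the tool's x, y, z in rad, then the opening, from 0 (shut) to 1 (fully open). A call has 1 to 10 rows; each row is the pose to reach, as a shift and turn from the pose commanded when the call began, along the tool's axes at that moment; what a row does not reach only later rows make up. A row lasts 1/10 s, in which the tool goes at most 50 mm and 8.59 degrees, less where a joint would pass 70% of its speed; a pose out of reach is approached as far as the arm can. A call with a gripper value outside its range is refused whole. The fingers move at their own pace and stop on an object; the grip force is fixed at half the most. Time passes only in rows, so rows that repeat a pose let the fingers close. It gives the time, the measured TCP pose, the force, the opening and the grip force at its end, in the units of the state.
- arm.get_state(): the state, without advancing time (a new reading comes with each control period).
- imaging.read_camera(name): name is "side" or "top"; returns a dict with "color" (420x560x3 uint8, red, green, blue), "mtx" (3x3 intrinsics, pixels), "extrinsics" (4x4, takes a point from world to camera coordinates). Camera axes: x right, y up, looking along -z (the intrinsics and any distortion apply to the point x, -y, -z); pixel columns grow to the right and rows downward; lengths in m; the calibration is good to about 2 mm. A picture is of the moment at which its call begins. There is no depth.
- arm.hand_in(): hands the job in; it is judged then, once.
Trained networks look in a picture, given as the dict that the camera call returned (one of the last four; its "shot" number tells which), for a name from the list of things; names that differ only in an ending like _2 or _b are one class to them, and where a whole thing is asked for, a point or a joint stands for the part that bears it (a point fixed in the world has none). Each returns a list of dicts, best first, with "p" (0 to 1); they miss things now and then, are a little off and sometimes report something else, mostly with a low value. They report only what shows in the picture. A call takes as long as a camera call. They do not tell look-alikes from the thing itself.
- imaging.masks_of(target, picture): "pixels" (420x560 bool, what is visible of it) and "bbox" ([left, top, right, bottom] in pixels, round what is visible of it).
The state is a dict: "clock": time; "qpos": joint angles; "joint_velocities": joint speeds; "tau": joint torques, N m; "position": TCP position; "ee_rot": TCP orientation; "contact_force": force on the tool from outside, world axes, zero at the start; "torque": the same for the moment, N m; "grip_width": opening from 0.0 (shut) to 1.0 (fully open); "gripper_force": force on a finger pad.
Only numpy, scipy, OpenCV 4.12 (cv2) and the standard library are available. Lean on these libraries where they do the work, as an engineer would, in place of code of your own. Each camera call takes 0.05 s, during which the arm holds its last target. There are 200 camera calls.

## Task

Cover the four clean, empty containers on the bench for the night: put each of the four lids on the container of its own shape and size, turned to fit, so that it lies flat with its plug fully down inside the rim. Set the lids down gently, do not drop them, and do not push the containers or the red spice box about.

Things in the scene. Friction and masses are not known exactly. Their poses are not given: they have to be found in the camera images.
- large_lid: Large round aluminium lid, plate 134 mm across, tapered plug 96 mm across, grip a round knob 22 mm in diameter. Plug 6 mm deep under a 4 mm plate, so lying on the bench the plate's top is 10 mm up; black grip in the middle, 30 mm tall (from 10 to 40 mm above the origin). About 0.1 kg. Origin: centre of its underside, z up. Seated, its origin is 44 mm above the container's origin and the plug has about 8 mm of play to every side. Its yaw does not matter.
- small_lid: Small round aluminium lid, plate 94 mm across, tapered plug 56 mm across, grip a round knob 22 mm in diameter. Plug 6 mm deep under a 4 mm plate, so lying on the bench the plate's top is 10 mm up; black grip in the middle, 30 mm tall (from 10 to 40 mm above the origin). About 0.1 kg. Origin: centre of its underside, z up. Seated, its origin is 44 mm above the container's origin and the plug has about 8 mm of play to every side. Its yaw does not matter.
- square_lid: Square steel lid, plate 96 x 96 mm, plug 60 x 60 mm, grip a bar 40 mm long (along x) and 14 mm wide (along y). Plug 6 mm deep under a 4 mm plate, so lying on the bench the plate's top is 10 mm up; black grip in the middle, 30 mm tall (from 10 to 40 mm above the origin). About 0.1 kg. Origin: centre of its underside, z up. Seated, its origin is 44 mm above the container's origin and the plug has about 8 mm of play to every side. Sides along its x and y; any quarter turn fits.
- oblong_lid: Oblong steel lid, plate 130 mm (x) by 82 mm (y), plug 94 x 46 mm, grip a bar 50 mm long (along x) and 14 mm wide (along y). Plug 6 mm deep under a 4 mm plate, so lying on the bench the plate's top is 10 mm up; black grip in the middle, 30 mm tall (from 10 to 40 mm above the origin). About 0.1 kg. Origin: centre of its underside, z up. Seated, its origin is 44 mm above the container's origin and the plug has about 8 mm of play to every side. A half turn fits as well.
- large_pot: Large round aluminium pot, 120 mm across outside, wall 4 mm; takes the large round lid. Open and empty, 50 mm high, loose on the bench, under 0.6 kg. Origin: centre of its underside, z up. 
- small_pot: Small round aluminium pot, 80 mm across outside, wall 4 mm; takes the small round lid. Open and empty, 50 mm high, loose on the bench, under 0.6 kg. Origin: centre of its underside, z up. 
- square_box: Square steel food box, 82 x 82 mm outside, wall 3 mm, sides along its x and y; takes the square lid. Open and empty, 50 mm high, loose on the bench, under 0.6 kg. Origin: centre of its underside, z up. 
- oblong_box: Oblong steel food box, 116 mm (x) by 68 mm (y) outside, wall 3 mm; takes the oblong lid. Open and empty, 50 mm high, loose on the bench, under 0.6 kg. Origin: centre of its underside, z up. 
- spice_box: Bystander: closed red plastic spice box, 84 x 84 mm, 44 mm high. Origin: centre of its underside, z up. 
Things that resemble listed ones, but are neither listed nor needed, are in the scene too. What is shaped like the square_lid but blue or turquoise is not meant.

How it is judged:
At the end, for the whole second after the job is handed in: Every lid is on its own container: centres within 12 mm of each other in plan, seated (lid's origin 40 to 47.5 mm above the container's origin), lid and container level within 0.06 rad, all at rest (under 0.02 m/s) (horizontal distance between large_lid and large_pot below 0.012 m and z of large_lid in the frame of large_pot between 0.04 and 0.0475 m and angle between each of large_lid, large_pot, small_lid, small_pot, square_lid, square_box, oblong_lid, oblong_box's own z axis and vertical below 0.06 rad and linear speed of each of large_lid, large_pot, small_lid, small_pot, square_lid, square_box, oblong_lid, oblong_box below 0.02 m/s and horizontal distance between small_lid and small_pot below 0.012 m and z of small_lid in the frame of small_pot between 0.04 and 0.0475 m and horizontal distance between square_lid and square_box below 0.012 m and z of square_lid in the frame of square_box between 0.04 and 0.0475 m and horizontal distance between oblong_lid and oblong_box below 0.012 m and z of oblong_lid in the frame of oblong_box between 0.04 and 0.0475 m); the robot touches nothing.
It fails at once if a container is shifted by more than 30 mm (distance of any of large_pot, small_pot, square_box, oblong_box from where it was at the start of the episode above 0.03 m).
It fails at once if a lid is dropped (falls free at over 0.7 m/s, about 25 mm of fall) ((linear speed of large_lid above 0.7 m/s and contact force between large_lid and the fingers below 0.01 N) or (linear speed of small_lid above 0.7 m/s and contact force between small_lid and the fingers below 0.01 N) or (linear speed of square_lid above 0.7 m/s and contact force between square_lid and the fingers below 0.01 N) or (linear speed of oblong_lid above 0.7 m/s and contact force between oblong_lid and the fingers below 0.01 N)).
It fails at once if the spice box is pushed by more than 20 mm (distance of spice_box from where it was at the start of the episode above 0.02 m).
It also fails if it takes over 128 s, if anything falls off the work surface, if the arm or the gripper's body presses on something with over 40 N, if the wrist force passes 120 N, or if a joint passes its speed limit or range.

## Working session

There is one attempt and no reset: what is moved stays moved. The work goes in short steps, Python scripts to look and compute and a tool call to move; the robot and the scene stay as the last step left them, time stands still between calls to the robot, and variables do not carry over. Pictures are saved under pics/ and viewed, at most 14 in all, crops included, and the job is handed in when it is done.

Besides the shell and the picture viewer there is one more tool, called after "Call:" as a command line: name --pt "numbers of a row" for each row, then --argument value for the rest. play_rows: Moves the arm, as the interface text tells. Its arguments: {"type":"object","properties":{"commands":{"type":"array","items":{"type":"array","items":{"type":"number"}}}},"required":["commands"]}

```bash
ls; mkdir -p pics; cat > h.py <<'E'
import numpy as np, cv2
from workcell import arm, imaging
def cam(n,save=None):
    p=imaging.read_camera(n)
    if save: cv2.imwrite('pics/'+save,p['color'][:,:,::-1])
    return p
def unproj(p,uv,z):
    K=np.array(p['mtx']);E=np.array(p['extrinsics'])
    uv=np.atleast_2d(np.array(uv,float))
    d=np.c_[uv,np.ones(len(uv))]@np.linalg.inv(K).T
    d=d*[1,-1,-1]
    R=E[:3,:3];c=-R.T@E[:3,3]
    w=d@R
    return c+w*((z-c[2])/w[:,2])[:,None]
def proj(p,X):
    K=np.array(p['mtx']);E=np.array(p['extrinsics'])
    X=np.atleast_2d(X);c=(X@E[:3,:3].T+E[:3,3])*[1,-1,-1]
    q=c@K.T;return q[:,:2]/q[:,2:]
E
python3 - <<'E'
from h import *
for n in('top','side'):
    p=cam(n,n+'0.png')
    E=np.array(p['extrinsics']);print(n,-E[:3,:3].T@E[:3,3],p.keys(), np.array(p['mtx']).round(1).tolist())
    if n=='top':
      for t in 'large_lid small_lid square_lid oblong_lid large_pot small_pot square_box oblong_box spice_box'.split():
        for r in imaging.masks_of(t,p):
            m=r['pixels'];ys,xs=np.nonzero(m);print(t,round(r['p'],2),[round(float(v)) for v in r['bbox']],m.sum(), p['color'][m].mean(0).round())
print(arm.get_state())
E
```

```text
pics
top [0.48980948 0.01782899 1.30103221] dict_keys(['color', 'mtx', 'extrinsics', 'shot']) [[456.3, 0.0, 279.1], [0.0, 456.3, 217.4], [0.0, 0.0, 1.0]]
large_lid 0.95 [341, 164, 391, 217] 1769 [164. 171. 170.]
large_lid 0.51 [422, 214, 453, 261] 1301 [146. 149. 149.]
large_lid 0.19 [296, 231, 331, 279] 1145 [156. 159. 158.]
small_lid 0.85 [226, 233, 261, 268] 858 [156. 163. 163.]
square_lid 0.95 [190, 116, 236, 159] 1110 [ 36.  96. 200.]
square_lid 0.91 [114, 212, 147, 247] 1167 [147. 150. 150.]
square_lid 0.63 [83, 257, 133, 304] 1165 [  9. 175. 174.]
oblong_lid 0.73 [422, 214, 453, 266] 1306 [146. 148. 148.]
oblong_lid 0.72 [297, 231, 330, 277] 1099 [156. 159. 159.]
large_pot 0.61 [358, 266, 407, 312] 1610 [161. 168. 167.]
small_pot 0.69 [266, 164, 288, 190] 644 [160. 167. 166.]
square_box 0.7 [421, 214, 456, 264] 1255 [145. 148. 148.]
square_box 0.58 [154, 267, 194, 306] 1117 [132. 134. 133.]
spice_box 0.82 [184, 176, 223, 217] 971 [221.  30.  13.]
side [-0.06192629 -0.98353906  0.90153366] dict_keys(['color', 'mtx', 'extrinsics', 'shot']) [[450.7, 0.0, 276.9], [0.0, 450.7, 213.2], [0.0, 0.0, 1.0]]
{'clock': 0.55, 'qpos': array([-1.2244958 ,  0.41737964, -0.01030986,  1.61365753,  0.00468255,
        1.11066346, -0.05300336]), 'joint_velocities': array([ 0.00146542, -0.00020244,  0.00212099,  0.00039001,  0.00093373,
       -0.00082166,  0.0011506 ]), 'tau': array([ 6.98388467e-04, -8.63792324e+01,  6.78638890e-01, -4.35046613e+01,
        1.91401562e-02,  2.33284409e-03, -1.51183309e-05]), 'position': array([0.23632001, 0.57856037, 0.23124854]), 'ee_rot': array([ 1.92686920e-01,  9.81260286e-01, -4.26913919e-05,  2.09759925e-06]), 'contact_force': array([ 0.93045941, -0.05759817, -0.15621692]), 'torque': array([ 0.03892945,  0.07058923, -0.00548194]), 'gripper_force': 0.0, 'grip_width': 0.9996197448651994}
```

```bash
python3 -c "
import cv2
a=cv2.imread('pics/top0.png')
cv2.imwrite('pics/t.png',cv2.resize(a[90:330,60:480],None,fx=1.9,fy=1.9,interpolation=cv2.INTER_CUBIC))"
```

```text
(no output)
```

View pics/t.png

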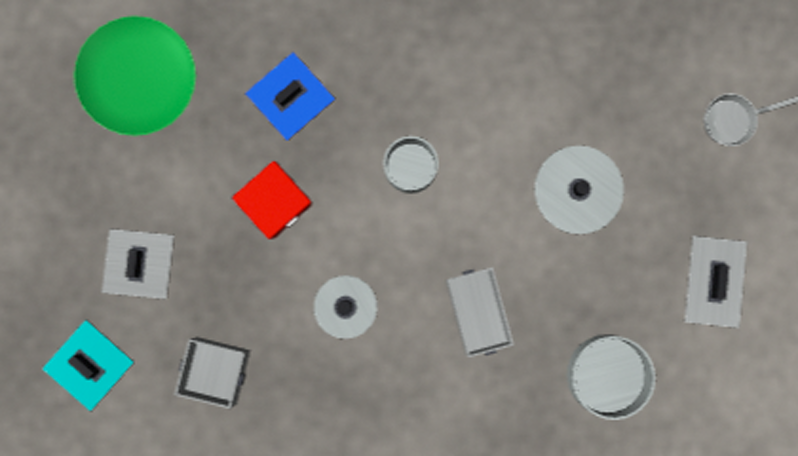

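View pics/side0.png

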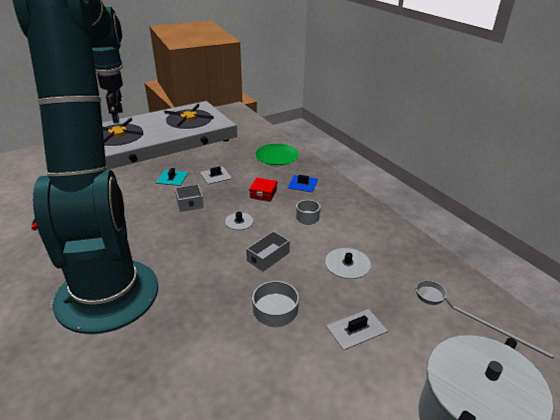

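The top picture shows (full-image px):
- **Lids:** large (366,190), small (241,251), steel square (131,230), oblong (438,239).
- **Containers:** small pot (277,177), large pot (382,288), oblong box (313,254), square box (172,287).
- **Not needed:** the blue and turquoise lids are look-alikes, and there is also a ladle, a plate and a big pot with its own lid.

I'll fit silhouettes to get the poses.

```bash
cat > fit.py <<'E'
from h import *
from scipy.optimize import minimize
from shapes import S
def outline(n):
    kind,a,b,_=S[n]
    if kind=='c':
        t=np.linspace(0,2*np.pi,48,endpoint=False);return np.c_[a/2*np.cos(t),a/2*np.sin(t)]
    return np.array([[a,b],[-a,b],[-a,-b],[a,-b]])/2
def hull(n,x,p,oz=0):
    o=outline(n);c,s=np.cos(x[2]),np.sin(x[2]);o=o@np.array([[c,s],[-s,c]])+x[:2]
    z0,z1=(0,.05) if 'pot' in n or 'box' in n else (.006,.01)
    X=np.vstack([np.c_[o,np.full(len(o),z+oz)] for z in (z0,z1)])
    return cv2.convexHull(proj(p,X).astype(np.float32))
def render(h,up=8,org=(0,0),size=(90,90)):
    im=np.zeros((size[1]*up,size[0]*up),np.uint8)
    cv2.fillConvexPoly(im,np.round((h[:,0]-org+.5)*up).astype(int),1);return im
def fit(n,p,mask,x0,oz=0):
    ys,xs=np.nonzero(mask);org=np.array([xs.mean()-45,ys.mean()-45]).round()
    o=org.astype(int);M=np.zeros((90,90),np.float32)
    for y,x in zip(ys,xs):
        if 0<=y-o[1]<90 and 0<=x-o[0]<90:M[y-o[1],x-o[0]]=1
    def f(x):
        r=cv2.resize(render(hull(n,x,p,oz),org=org).astype(np.float32),(90,90),interpolation=cv2.INTER_AREA)
        return 1-np.minimum(r,M).sum()/np.maximum(r,M).sum()
    best=None
    for a in ([0] if S[n][0]=='c' else np.linspace(0,np.pi,9)[:-1]):
        s=np.array([*x0[:2],a]);sim=np.array([s,s+[.01,0,0],s+[0,.01,0],s+[0,0,.3]])
        r=minimize(f,s,method='Nelder-Mead',options=dict(initial_simplex=sim,maxiter=150))
        if best is None or r.fun<best.fun:best=r
    return best.x,1-best.fun
E
cat > shapes.py <<'E'
S=dict(large_lid=('c',.134,0,(366,190)),small_lid=('c',.094,0,(241,251)),square_lid=('r',.096,.096,(131,230)),oblong_lid=('r',.13,.082,(438,239)),
large_pot=('c',.12,0,(382,288)),small_pot=('c',.08,0,(277,177)),square_box=('r',.082,.082,(172,287)),oblong_box=('r',.116,.068,(313,254)),spice_box=('r',.084,.084,(203,196)))
E
python3 - <<'E'
from fit import *
p=cam('top');img=p['color'][:,:,::-1].copy();big=cv2.resize(img,None,fx=4,fy=4,interpolation=cv2.INTER_CUBIC)
hsv=cv2.cvtColor(p['color'],cv2.COLOR_RGB2GRAY)
for n in S:
    c=np.array(S[n][3]);best=None
    kinds=[n]+[t for t in S if ('box' in n or 'lid' in n) and t!=n]
    M=np.zeros((420,560),int);k=0
    for t in kinds[:1]+(['square_box','large_lid','oblong_lid','square_lid'] if 'oblong' in n else []):
        for r in imaging.masks_of(t,p):
            ys,xs=np.nonzero(r['pixels'])
            if np.hypot(xs.mean()-c[0],ys.mean()-c[1])<12: M+=r['pixels'];k+=1
    if not k: print(n,'none');continue
    m=M*2>=k
    m=cv2.morphologyEx(m.astype(np.uint8),cv2.MORPH_CLOSE,np.ones((9,9)))>0
    x0=unproj(p,c,.02)[0]
    x,i=fit(n,p,m,x0)
    g=''
    if 'lid' in n:
        yy,xx=np.nonzero((hsv<60)&m)
        pc=np.array([xx.mean(),yy.mean()]);g=unproj(p,pc,.03)[0][:2].round(4),len(xx)
    print(n,x.round(4),'deg',np.degrees(x[2]).round(1),'iou',round(i,3),k,g)
    cv2.polylines(big,[np.round((hull(n,x,p)[:,0]+.5)*4).astype(int)],True,(0,0,255),1)
cv2.imwrite('pics/fit.png',cv2.resize(big[400:1280,300:1900],(800,440),interpolation=cv2.INTER_AREA))
E
```

```text
large_lid [ 0.639  -0.2421  0.0827] deg 4.7 iou 0.922 1 (array([ 0.6391, -0.2394]), 59)
small_lid [0.4593 0.1047 0.0561] deg 3.2 iou 0.954 1 (array([0.4595, 0.1053]), 58)
square_lid [ 0.5175  0.4126 -0.0992] deg -5.7 iou 0.937 1 (array([0.5186, 0.4119]), 110)
oblong_lid [ 0.5058 -0.4482  3.0436] deg 174.4 iou 0.961 2 (array([ 0.5051, -0.444 ]), 141)
large_pot [ 0.365  -0.2845  0.1545] deg 8.9 iou 0.942 1 
small_pot [0.6712 0.0118 0.1392] deg 8.0 iou 0.953 1 
square_box [ 0.3631  0.2946 -0.2264] deg -13.0 iou 0.96 1 
oblong_box [ 0.4556 -0.0923  3.4273] deg 196.4 iou 0.937 1 
spice_box [0.6139 0.212  0.7335] deg 42.0 iou 0.913 1
```

View pics/fit.png

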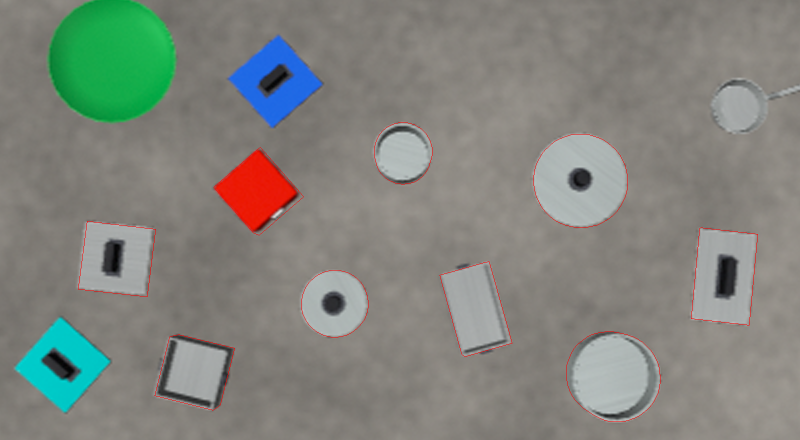

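Fits match the picture: all outlines lie on their objects, and the plate centres agree with the grip centres within 4 mm. Next is a planner that turns a target into the tool-frame numbers.

```bash
cat > go.py <<'E'
import sys
from h import *
from scipy.spatial.transform import Rotation as R
def plan(x,y,z,cl):
    s=arm.get_state();r=R.from_quat(s['ee_rot']);az=np.degrees(np.arctan2(y,x))
    if cl is None: cl=az
    cl=az+(cl-az+90)%180-90
    a=np.radians(cl);Y=np.array([np.cos(a),np.sin(a),0]);Z=np.array([0,0,-1.]);X=np.cross(Y,Z)
    t=R.from_matrix(np.c_[X,Y,Z])
    d=r.inv().apply(np.array([x,y,z])-s['position']);w=(r.inv()*t).as_rotvec()
    print('t',round(s['clock'],1),'shift',d.round(4),'rot',w.round(3),'rows',np.ceil(max(np.linalg.norm(d)/.05,np.degrees(np.linalg.norm(w))/8.59)))
if __name__=='__main__':
    v=[float(u) if u!='n' else None for u in sys.argv[1:]];plan(*v)
E
python3 go.py .518 .4125 .10 84.3
```

```text
t 1.4 shift [-0.3235 -0.0472  0.1313] rot [-0.     0.    -0.288] rows 8.0
```

Call:
play_rows --pt "-0.3235 -0.047 0.05 0 0 -0.288 1" --pt "-0.3235 -0.047 0.131 0 0 -0.288 1" --pt "-0.3235 -0.047 0.131 0 0 -0.288 1" --pt "-0.3235 -0.047 0.131 0 0 -0.288 1" --pt "-0.3235 -0.047 0.131 0 0 -0.288 1" --pt "-0.3235 -0.047 0.131 0 0 -0.288 1" --pt "-0.3235 -0.047 0.131 0 0 -0.288 1" --pt "-0.3235 -0.047 0.131 0 0 -0.288 1" --pt "-0.3235 -0.047 0.131 0 0 -0.288 1" --pt "-0.3235 -0.047 0.131 0 0 -0.288 1"

```text
clock: 2.45
position: [0.5171, 0.4138, 0.1006]
ee_rot: [0.049, 0.999, 0.0, -0.0]
contact_force: [-0.8, 0.7, 1.5]
grip_width: 0.998
gripper_force: 0.0
```

```bash
python3 go.py .518 .4125 .016 84.3; python3 -c "
from h import *
p=cam('side');cv2.imwrite('pics/s1.png',cv2.resize(p['color'][100:260,120:360,::-1],None,fx=3,fy=3,interpolation=cv2.INTER_CUBIC))"
```

```text
t 2.5 shift [-0.001  -0.0013  0.0846] rot [ 0.001 -0.     0.001] rows 2.0
```

View pics/s1.png

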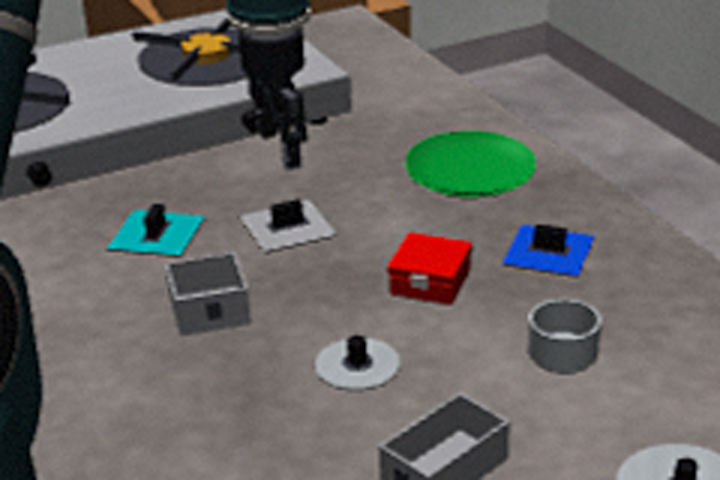

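The gripper hangs right above the steel square lid (crop 288,215). I'll go down and close.

Call:
play_rows --pt "-0.001 -0.001 0.04 0 0 0 1" --pt "-0.001 -0.001 0.07 0 0 0 1" --pt "-0.001 -0.001 0.084 0 0 0 1" --pt "-0.001 -0.001 0.084 0 0 0 1" --pt "-0.001 -0.001 0.084 0 0 0 0" --pt "-0.001 -0.001 0.084 0 0 0 0" --pt "-0.001 -0.001 0.084 0 0 0 0" --pt "-0.001 -0.001 0.084 0 0 0 0" --pt "-0.001 -0.001 0.084 0 0 0 0" --pt "-0.001 -0.001 0.084 0 0 0 0"

```text
clock: 3.5
position: [0.5193, 0.4119, 0.017]
ee_rot: [0.05, 0.999, 0.0, 0.0]
contact_force: [-1.4, -1.2, 6.8]
grip_width: 0.149
gripper_force: 60.1
```

```bash
python3 go.py .363 .2946 .14 77
```

```text
t 3.5 shift [ 0.1437 -0.1322 -0.1232] rot [0.001 0.001 0.127] rows 5.0
```

Call:
play_rows --pt "0 0 -0.03 0 0 0 0" --pt "0 0 -0.07 0 0 0 0" --pt "0.01 -0.01 -0.11 0 0 0 0" --pt "0.04 -0.035 -0.123 0 0 0.03 0" --pt "0.075 -0.07 -0.123 0 0 0.06 0" --pt "0.11 -0.1 -0.123 0 0 0.09 0" --pt "0.135 -0.125 -0.123 0 0 0.127 0" --pt "0.1437 -0.132 -0.123 0 0 0.127 0" --pt "0.1437 -0.132 -0.123 0 0 0.127 0" --pt "0.1437 -0.132 -0.123 0 0 0.127 0"

```text
clock: 4.5
position: [0.3636, 0.2954, 0.1397]
ee_rot: [0.113, 0.994, 0.0, 0.0]
contact_force: [-1.1, 0.1, -0.9]
grip_width: 0.152
gripper_force: 59.0
```

```bash
python3 go.py .363 .2946 .062 77; python3 - <<'E'
from h import *
p=cam('side');cv2.imwrite('pics/s2.png',cv2.resize(p['color'][110:230,130:290,::-1],None,fx=4,fy=4,interpolation=cv2.INTER_CUBIC))
E
```

```text
t 4.5 shift [ 0.0005 -0.001   0.0777] rot [0.001 0.001 0.001] rows 2.0
```

View pics/s2.png

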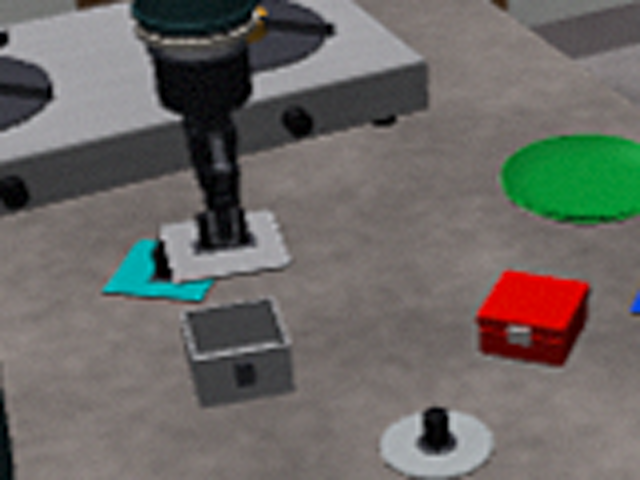

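The lid is held level at (220,245), turned like the box below it (240,350). I'll lower it slowly, release and rise.

Call:
play_rows --pt "0 -0.001 0.03 0 0 0 0" --pt "0 -0.001 0.055 0 0 0 0" --pt "0 -0.001 0.066 0 0 0 0" --pt "0 -0.001 0.072 0 0 0 0" --pt "0 -0.001 0.076 0 0 0 0" --pt "0 -0.001 0.078 0 0 0 0" --pt "0 -0.001 0.078 0 0 0 0" --pt "0 -0.001 0.078 0 0 0 0"

```text
clock: 5.35
position: [0.3628, 0.2939, 0.0618]
ee_rot: [0.113, 0.994, 0.0, 0.0]
contact_force: [0.1, 0.9, -1.8]
grip_width: 0.148
gripper_force: 59.0
```

Call:
play_rows --pt "0 0 0.0005 0 0 0 0.3" --pt "0 0 0.0005 0 0 0 0.5" --pt "0 0 0.0005 0 0 0 0.8" --pt "0 0 0.0005 0 0 0 1" --pt "0 0 -0.02 0 0 0 1" --pt "0 0 -0.05 0 0 0 1" --pt "0 0 -0.08 0 0 0 1" --pt "0 0 -0.08 0 0 0 1"

```text
clock: 6.15
position: [0.3639, 0.2948, 0.1445]
ee_rot: [0.113, 0.994, 0.002, 0.002]
contact_force: [-0.2, -0.5, -0.7]
grip_width: 0.999
gripper_force: 0.0
```

```bash
python3 go.py .4594 .105 .1 n; python3 go.py .4594 .105 .016 n
```

```text
t 6.2 shift [-0.1356 -0.1636  0.0442] rot [0.006 0.    1.119] rows 8.0
t 6.2 shift [-0.1354 -0.164   0.1282] rot [0.006 0.    1.119] rows 8.0
```

Call:
play_rows --pt "-0.1355 -0.164 0.044 0.006 0 1.119 1" --pt "-0.1355 -0.164 0.044 0.006 0 1.119 1" --pt "-0.1355 -0.164 0.044 0.006 0 1.119 1" --pt "-0.1355 -0.164 0.044 0.006 0 1.119 1" --pt "-0.1355 -0.164 0.044 0.006 0 1.119 1" --pt "-0.1355 -0.164 0.044 0.006 0 1.119 1" --pt "-0.1355 -0.164 0.044 0.006 0 1.119 1" --pt "-0.1355 -0.164 0.044 0.006 0 1.119 1" --pt "-0.1355 -0.164 0.044 0.006 0 1.119 1" --pt "-0.1355 -0.164 0.044 0.006 0 1.119 1"

```text
clock: 7.15
position: [0.4576, 0.1034, 0.097]
ee_rot: [0.622, 0.783, -0.003, -0.0]
contact_force: [0.1, 0.1, -0.5]
grip_width: 0.998
gripper_force: 0.0
```

```bash
python3 go.py .4594 .105 .016 n; python3 - <<'E'
from h import *
p=cam('side');cv2.imwrite('pics/s3.png',cv2.resize(p['color'][130:250,140:300,::-1],None,fx=4,fy=4,interpolation=cv2.INTER_CUBIC))
E
```

```text
t 7.2 shift [0.0014 0.0026 0.081 ] rot [-0.005  0.003  0.003] rows 2.0
```

View pics/s3.png

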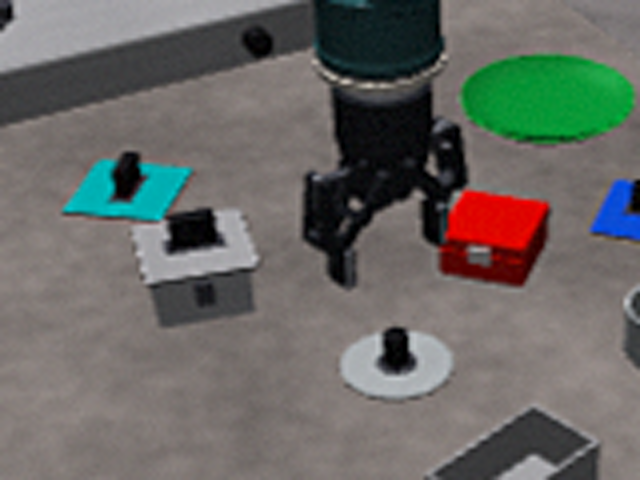

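The square lid lies flat on its box (195,245). The gripper is above the small lid (397,360), so I'll grasp it.

Call:
play_rows --pt "0.001 0.0025 0.04 -0.005 0.003 0.003 1" --pt "0.001 0.0025 0.067 -0.005 0.003 0.003 1" --pt "0.001 0.0025 0.081 -0.005 0.003 0.003 1" --pt "0.001 0.0025 0.081 -0.005 0.003 0.003 1" --pt "0.001 0.0025 0.081 -0.005 0.003 0.003 0" --pt "0.001 0.0025 0.081 -0.005 0.003 0.003 0" --pt "0.001 0.0025 0.081 -0.005 0.003 0.003 0" --pt "0.001 0.0025 0.081 -0.005 0.003 0.003 0" --pt "0.001 0.0025 0.081 -0.005 0.003 0.003 0" --pt "0.001 0.0025 0.081 -0.005 0.003 0.003 0"

```text
clock: 8.2
position: [0.4599, 0.1048, 0.017]
ee_rot: [0.624, 0.781, 0.0, 0.0]
contact_force: [-2.8, 0.5, 13.4]
grip_width: 0.238
gripper_force: 58.1
```

```bash
python3 go.py .6712 .0118 .14 n
```

```text
t 8.2 shift [-0.1372  0.1857 -0.1229] rot [ 0.001 -0.     0.205] rows 6.0
```

Call:
play_rows --pt "0 0 -0.03 0 0 0 0" --pt "0 0 -0.07 0 0 0 0" --pt "-0.01 0.015 -0.11 0 0 0 0" --pt "-0.035 0.045 -0.123 0 0 0.05 0" --pt "-0.06 0.08 -0.123 0 0 0.1 0" --pt "-0.085 0.115 -0.123 0 0 0.15 0" --pt "-0.11 0.15 -0.123 0 0 0.2 0" --pt "-0.13 0.175 -0.123 0 0 0.205 0" --pt "-0.137 0.1857 -0.123 0 0 0.205 0" --pt "-0.137 0.1857 -0.123 0 0 0.205 0"

```text
clock: 9.2
position: [0.6717, 0.0106, 0.1389]
ee_rot: [0.702, 0.713, -0.0, 0.0]
contact_force: [0.1, 1.0, -0.6]
grip_width: 0.24
gripper_force: 58.9
```

```bash
python3 go.py .6712 .0118 .062 n
```

```text
t 9.2 shift [ 0.0013 -0.0005  0.0769] rot [ 0.     0.001 -0.002] rows 2.0
```

Call:
play_rows --pt "0.001 -0.0005 0.03 0 0 0 0" --pt "0.001 -0.0005 0.054 0 0 0 0" --pt "0.001 -0.0005 0.065 0 0 0 0" --pt "0.001 -0.0005 0.071 0 0 0 0" --pt "0.001 -0.0005 0.075 0 0 0 0" --pt "0.001 -0.0005 0.077 0 0 0 0" --pt "0.001 -0.0005 0.077 0 0 0 0" --pt "0.001 -0.0005 0.077 0 0 0 0"

```text
clock: 10.0
position: [0.6707, 0.0128, 0.063]
ee_rot: [0.701, 0.713, 0.0, 0.0]
contact_force: [0.9, 0.2, 0.2]
grip_width: 0.234
gripper_force: 58.9
```

Call:
play_rows --pt "0 0 0.001 0 0 0 0" --pt "0 0 0.001 0 0 0 0.4" --pt "0 0 0.001 0 0 0 0.7" --pt "0 0 0.001 0 0 0 1" --pt "0 0 0.001 0 0 0 1" --pt "0 0 -0.02 0 0 0 1" --pt "0 0 -0.05 0 0 0 1" --pt "0 0 -0.08 0 0 0 1" --pt "0 0 -0.08 0 0 0 1"

```text
clock: 10.9
position: [0.6723, 0.0126, 0.1466]
ee_rot: [0.701, 0.713, 0.002, 0.002]
contact_force: [0.8, 0.2, -0.9]
grip_width: 1.002
gripper_force: 0.0
```

```bash
python3 go.py .639 -.241 .1 n
```

```text
t 10.9 shift [-0.253  -0.0379  0.0463] rot [ 0.006 -0.001  0.377] rows 6.0
```

Call:
play_rows --pt "-0.253 -0.038 0.046 0.006 0 0.377 1" --pt "-0.253 -0.038 0.046 0.006 0 0.377 1" --pt "-0.253 -0.038 0.046 0.006 0 0.377 1" --pt "-0.253 -0.038 0.046 0.006 0 0.377 1" --pt "-0.253 -0.038 0.046 0.006 0 0.377 1" --pt "-0.253 -0.038 0.046 0.006 0 0.377 1" --pt "-0.253 -0.038 0.046 0.006 0 0.377 1" --pt "-0.253 -0.038 0.046 0.006 0 0.377 1"

```text
clock: 11.7
position: [0.6369, -0.2398, 0.0961]
ee_rot: [0.822, 0.569, -0.002, -0.002]
contact_force: [1.0, 0.5, 0.4]
grip_width: 1.001
gripper_force: 0.0
```

```bash
python3 go.py .639 -.241 .016 n
```

```text
t 11.7 shift [-0.0003  0.0028  0.0801] rot [-0.006  0.001  0.001] rows 2.0
```

Call:
play_rows --pt "0 0.0025 0.04 -0.005 0 0 1" --pt "0 0.0025 0.067 -0.005 0 0 1" --pt "0 0.0025 0.08 -0.005 0 0 1" --pt "0 0.0025 0.08 -0.005 0 0 1" --pt "0 0.0025 0.08 -0.005 0 0 0" --pt "0 0.0025 0.08 -0.005 0 0 0" --pt "0 0.0025 0.08 -0.005 0 0 0" --pt "0 0.0025 0.08 -0.005 0 0 0" --pt "0 0.0025 0.08 -0.005 0 0 0" --pt "0 0.0025 0.08 -0.005 0 0 0"

```text
clock: 12.7
position: [0.639, -0.2417, 0.0172]
ee_rot: [0.822, 0.569, -0.0, 0.0]
contact_force: [-1.5, 1.4, 8.6]
grip_width: 0.238
gripper_force: 58.4
```

```bash
python3 go.py .365 -.2845 .14 n
```

```text
t 12.7 shift [-0.1367 -0.2413 -0.1227] rot [0.    0.001 0.302] rows 7.0
```

Call:
play_rows --pt "0 0 -0.03 0 0 0 0" --pt "0 0 -0.07 0 0 0 0" --pt "-0.01 -0.018 -0.11 0 0 0 0" --pt "-0.03 -0.053 -0.123 0 0 0.05 0" --pt "-0.05 -0.088 -0.123 0 0 0.1 0" --pt "-0.07 -0.124 -0.123 0 0 0.15 0" --pt "-0.09 -0.159 -0.123 0 0 0.2 0" --pt "-0.11 -0.195 -0.123 0 0 0.25 0" --pt "-0.127 -0.225 -0.123 0 0 0.302 0" --pt "-0.137 -0.241 -0.123 0 0 0.302 0"

```text
clock: 13.7
position: [0.3624, -0.285, 0.1398]
ee_rot: [0.899, 0.437, -0.0, -0.0]
contact_force: [1.2, -0.5, -0.5]
grip_width: 0.237
gripper_force: 58.9
```

```bash
python3 go.py .365 -.2845 .062 n
```

```text
t 13.7 shift [0.002  0.0018 0.0778] rot [-0.001  0.    -0.003] rows 2.0
```

Call:
play_rows --pt "0.001 0.001 0.03 0 0 0 0" --pt "0.001 0.001 0.054 0 0 0 0" --pt "0.001 0.001 0.065 0 0 0 0" --pt "0.001 0.001 0.071 0 0 0 0" --pt "0.001 0.001 0.075 0 0 0 0" --pt "0.001 0.001 0.078 0 0 0 0" --pt "0.001 0.001 0.078 0 0 0 0" --pt "0.001 0.001 0.078 0 0 0 0"

```text
clock: 14.5
position: [0.3665, -0.2849, 0.0621]
ee_rot: [0.898, 0.439, -0.0, 0.0]
contact_force: [-1.5, 0.8, -1.1]
grip_width: 0.234
gripper_force: 58.7
```

Call:
play_rows --pt "0 0 0.0005 0 0 0 0" --pt "0 0 0.0005 0 0 0 0.4" --pt "0 0 0.0005 0 0 0 0.7" --pt "0 0 0.0005 0 0 0 1" --pt "0 0 0.0005 0 0 0 1" --pt "0 0 -0.02 0 0 0 1" --pt "0 0 -0.05 0 0 0 1" --pt "0 0 -0.08 0 0 0 1" --pt "0 0 -0.08 0 0 0 1"

```text
clock: 15.4
position: [0.3676, -0.2856, 0.1446]
ee_rot: [0.899, 0.439, 0.001, 0.002]
contact_force: [-0.3, 0.2, -0.6]
grip_width: 0.999
gripper_force: 0.0
```

```bash
python3 go.py .5055 -.446 .1 84.4
```

```text
t 15.4 shift [-0.0417  0.2072  0.0454] rot [ 0.004 -0.002  1.006] rows 7.0
```

Call:
play_rows --pt "-0.0417 0.207 0.045 0.004 -0.002 1.006 1" --pt "-0.0417 0.207 0.045 0.004 -0.002 1.006 1" --pt "-0.0417 0.207 0.045 0.004 -0.002 1.006 1" --pt "-0.0417 0.207 0.045 0.004 -0.002 1.006 1" --pt "-0.0417 0.207 0.045 0.004 -0.002 1.006 1" --pt "-0.0417 0.207 0.045 0.004 -0.002 1.006 1" --pt "-0.0417 0.207 0.045 0.004 -0.002 1.006 1" --pt "-0.0417 0.207 0.045 0.004 -0.002 1.006 1" --pt "-0.0417 0.207 0.045 0.004 -0.002 1.006 1"

```text
clock: 16.3
position: [0.5038, -0.4446, 0.0962]
ee_rot: [0.999, -0.047, -0.002, -0.001]
contact_force: [-0.5, 1.0, 0.2]
grip_width: 1.002
gripper_force: 0.0
```

```bash
python3 go.py .5055 -.446 .016 84.4
```

```text
t 16.3 shift [0.0022 0.0013 0.0801] rot [-0.002  0.005  0.004] rows 2.0
```

Call:
play_rows --pt "0.002 0.001 0.04 -0.002 0.005 0.004 1" --pt "0.002 0.001 0.067 -0.002 0.005 0.004 1" --pt "0.002 0.001 0.08 -0.002 0.005 0.004 1" --pt "0.002 0.001 0.08 -0.002 0.005 0.004 1" --pt "0.002 0.001 0.08 -0.002 0.005 0.004 0" --pt "0.002 0.001 0.08 -0.002 0.005 0.004 0" --pt "0.002 0.001 0.08 -0.002 0.005 0.004 0" --pt "0.002 0.001 0.08 -0.002 0.005 0.004 0" --pt "0.002 0.001 0.08 -0.002 0.005 0.004 0" --pt "0.002 0.001 0.08 -0.002 0.005 0.004 0"

```text
clock: 17.3
position: [0.5057, -0.4461, 0.0173]
ee_rot: [0.999, -0.05, 0.001, 0.0]
contact_force: [0.2, 0.2, 5.9]
grip_width: 0.148
gripper_force: 60.1
```

```bash
python3 go.py .4556 -.0923 .16 106.4
```

```text
t 17.3 shift [-0.0854 -0.3468 -0.1432] rot [ 0.001 -0.001 -0.387] rows 8.0
```

Call:
play_rows --pt "0 0 -0.03 0 0 0 0" --pt "0 0 -0.07 0 0 0 0" --pt "0 -0.01 -0.11 0 0 0 0" --pt "-0.01 -0.04 -0.143 0 0 -0.03 0" --pt "-0.02 -0.08 -0.143 0 0 -0.08 0" --pt "-0.03 -0.12 -0.143 0 0 -0.13 0" --pt "-0.04 -0.16 -0.143 0 0 -0.18 0" --pt "-0.05 -0.2 -0.143 0 0 -0.23 0" --pt "-0.06 -0.24 -0.143 0 0 -0.28 0" --pt "-0.07 -0.28 -0.143 0 0 -0.33 0"

```text
clock: 18.3
position: [0.4634, -0.1585, 0.1594]
ee_rot: [0.993, 0.115, 0.0, 0.0]
contact_force: [1.6, 1.2, -1.6]
grip_width: 0.149
gripper_force: 58.9
```

```bash
python3 go.py .4556 -.0923 .14 106.4
```

```text
t 18.3 shift [ 0.0075 -0.0662  0.0194] rot [ 0.    -0.    -0.055] rows 2.0
```

Call:
play_rows --pt "0.004 -0.035 0.01 0 0 -0.055 0" --pt "0.0075 -0.06 0.019 0 0 -0.055 0" --pt "0.0075 -0.066 0.019 0 0 -0.055 0" --pt "0.0075 -0.066 0.019 0 0 -0.055 0" --pt "0.0075 -0.066 0.019 0 0 -0.055 0"

```text
clock: 18.8
position: [0.4566, -0.0952, 0.1408]
ee_rot: [0.99, 0.141, 0.0, 0.001]
contact_force: [0.8, 0.0, -1.5]
grip_width: 0.149
gripper_force: 58.9
```

```bash
python3 go.py .4556 -.0923 .062 106.4; python3 - <<'E'
from h import *
p=cam('side');cv2.imwrite('pics/s4.png',cv2.resize(p['color'][140:350,150:420,::-1],None,fx=2.8,fy=2.8,interpolation=cv2.INTER_CUBIC))
E
```

```text
t 18.8 shift [-0.0002 -0.0031  0.0788] rot [ 0.001 -0.001 -0.003] rows 2.0
```

View pics/s4.png

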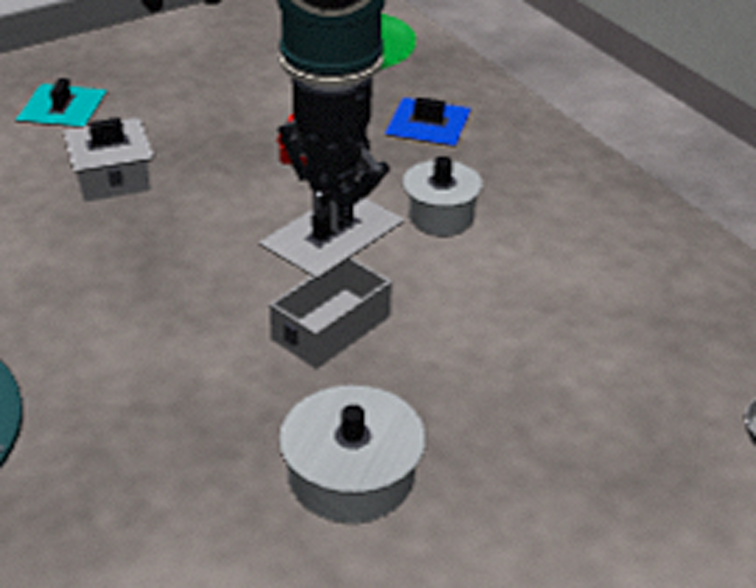

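The two round lids lie flat on the pots at (350,440) and (443,185), and the oblong lid is held aligned over its box (330,310). I'll lower it.

Call:
play_rows --pt "0 -0.002 0.03 0 0 0 0" --pt "0 -0.002 0.055 0 0 0 0" --pt "0 -0.002 0.066 0 0 0 0" --pt "0 -0.002 0.072 0 0 0 0" --pt "0 -0.002 0.076 0 0 0 0" --pt "0 -0.002 0.078 0 0 0 0" --pt "0 -0.002 0.078 0 0 0 0" --pt "0 -0.002 0.078 0 0 0 0"

```text
clock: 19.65
position: [0.4561, -0.0923, 0.0629]
ee_rot: [0.99, 0.141, 0.001, 0.0]
contact_force: [0.5, 0.2, -2.5]
grip_width: 0.152
gripper_force: 59.0
```

Call:
play_rows --pt "0 0 0.001 0 0 0 0" --pt "0 0 0.001 0 0 0 0.4" --pt "0 0 0.001 0 0 0 0.7" --pt "0 0 0.001 0 0 0 1" --pt "0 0 0.001 0 0 0 1" --pt "0 0 -0.02 0 0 0 1" --pt "0 0 -0.05 0 0 0 1" --pt "0 0 -0.09 0 0 0 1" --pt "0 0 -0.14 0 0 0 1" --pt "0 0 -0.14 0 0 0 1"

```text
clock: 20.65
position: [0.458, -0.0927, 0.207]
ee_rot: [0.99, 0.141, 0.004, 0.0]
contact_force: [1.5, 0.1, -1.3]
grip_width: 0.999
gripper_force: 0.0
```

```bash
python3 go.py .6 .25 .25 n
```

```text
t 20.6 shift [ 0.2326 -0.2892 -0.0417] rot [ 0.007 -0.004 -1.682] rows 12.0
```

Call:
play_rows --pt "0.2326 -0.289 -0.04 0 0 -0.5 1" --pt "0.2326 -0.289 -0.04 0 0 -0.5 1" --pt "0.2326 -0.289 -0.04 0 0 -0.5 1" --pt "0.2326 -0.289 -0.04 0 0 -0.5 1" --pt "0.2326 -0.289 -0.04 0 0 -0.5 1" --pt "0.2326 -0.289 -0.04 0 0 -0.5 1" --pt "0.2326 -0.289 -0.04 0 0 -0.5 1" --pt "0.2326 -0.289 -0.04 0 0 -0.5 1" --pt "0.2326 -0.289 -0.04 0 0 -0.5 1"

```text
clock: 21.55
position: [0.5983, 0.2542, 0.2413]
ee_rot: [0.923, 0.384, -0.0, 0.0]
contact_force: [-0.6, -0.1, -0.0]
grip_width: 0.997
gripper_force: 0.0
```

```bash
python3 - <<'E'
from h import *
p=cam('side');a=cv2.resize(p['color'][150:340,150:350,::-1],None,fx=3,fy=3,interpolation=cv2.INTER_CUBIC);cv2.imwrite('pics/s5.png',a)
p=cam('top');cv2.imwrite('pics/t5.png',cv2.resize(p['color'][140:330,100:480,::-1],None,fx=2.1,fy=2.1,interpolation=cv2.INTER_CUBIC))
E
```

```text
(no output)
```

View pics/s5.png

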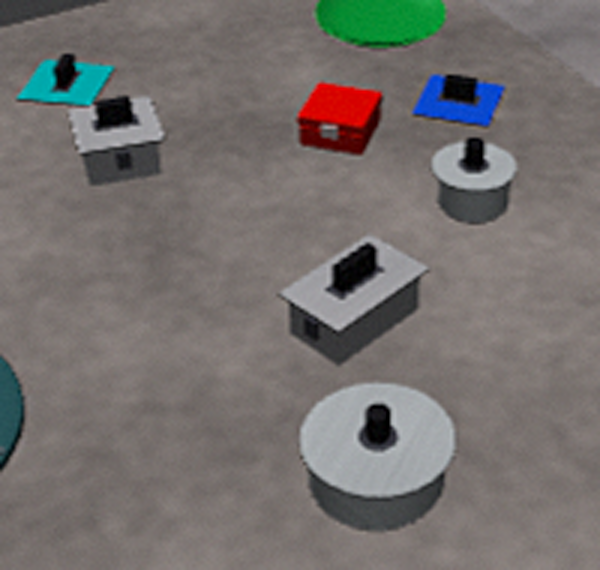

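View pics/t5.png

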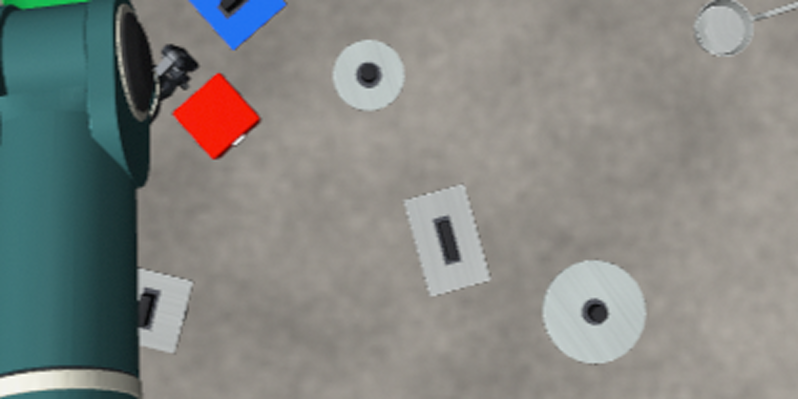

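All four lids look seated in both views: (117,125), (473,165), (355,280) and (378,440) in the side crop. To check height and centring, I'll overlay the predicted seated plates on the side view.

```bash
python3 - <<'E'
from fit import *
P=dict(square=(.3631,.2946,-.2264),small=(.6712,.0118,0),large=(.365,-.2845,0),oblong=(.4556,-.0923,.2857))
p=cam('side');c=p['color'][:,:,::-1];tiles=[]
for k,x in P.items():
    n=k+'_lid';b=cv2.resize(c,None,fx=6,fy=6,interpolation=cv2.INTER_CUBIC)
    cv2.polylines(b,[np.round((hull(n,x,p,.044)[:,0]+.5)*6).astype(int)],True,(0,0,255),1)
    m=k+('_box' if k in('square','oblong') else '_pot')
    cv2.polylines(b,[np.round((hull(m,x,p)[:,0]+.5)*6).astype(int)],True,(0,255,0),1)
    u,v=(proj(p,[*x[:2],.04])[0]*6).astype(int);tiles.append(cv2.resize(b[v-190:v+190,u-190:u+190],(300,300),interpolation=cv2.INTER_AREA))
cv2.imwrite('pics/o.png',np.vstack([np.hstack(tiles[:2]),np.hstack(tiles[2:])]))
E
```

```text
(no output)
```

View pics/o.png

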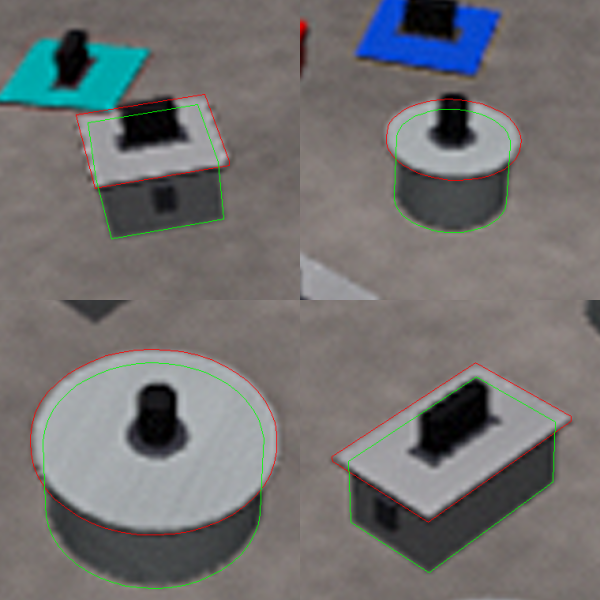

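The predicted seated outlines match all four lids and containers within about a pixel. I'm handing in.

```bash
python3 -c "
from workcell import arm;print(arm.hand_in())"
```

```text
the job is handed in; nothing more can be done
None
```

All four lids are on their own containers and the job is handed in; the final camera check showed each one flat and centred to within about a pixel, but the hand-in gave no verdict.

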